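Change the whisk of the milk frother

TASK

Fit the coil whisk into the milk frother. First feel down the middle of the jug with the fingertips for a stirring paddle left on the drive shaft, and if one is there lift it out and set it on the draining tray; then lower the whisk onto the shaft and turn it gently under a light load until it drops over the drive bar and sits fully home on the jug's floor, and let go. Never press hard on the frother, and leave everything else where it stands.

Things in the scene. Friction and masses are not known exactly. Their poses are not given: they have to be found in the camera images.
- frother: Milk frother, fixed: round black power base (140 mm across, 20 mm high, switch nose at -x) with an open steel jug on it, 98 mm outside and 92 mm inside, lined black. Origin: centre of the base's underside, on the jug's axis; z up; handle to +y (reaching 98 mm from the axis, top 94 mm high), spout to -y. Its gears bear a push of 10 N easily; over 25 N on any part of the frother is harmful.
- jug_mouth (a point): Centre of the jug's mouth at rim height, 100 mm above the frother's origin (the jug is 70 mm deep inside). Axes as the frother's.
- jug_floor (a point): Centre of the jug's inner floor, 30 mm above the frother's origin; the whisk's underside comes to rest at this height. A flat drive bar, 22 mm long and 5 mm wide, crosses the drive shaft near its foot, its top 7 mm above the floor. The bar's angle varies and is not reported (it does not follow this frame); it turns only against about 0.08 N m.
- shaft_tip (a point): Tip of the black drive shaft, 9 mm thick, on the jug's axis, 24 mm above the inner floor; the last 6 mm taper to 4 mm.
- left_knob (a point): A point on the jug's axis 82 mm above the frother's origin, where the middle of the knob is IF a stirring paddle was left in (the point is listed either way; whether one is there is not reported). Black paddle, 60 mm tall, 40 to 70 g: 4 blades 46 mm across, hub, thin stem, knob as the whisk's, its top 8 mm above this point. It stands loose on the jug's floor over the shaft: lifts straight off.
- whisk: Coil whisk to fit, 40 to 70 g, standing on the worktop: wire ring with a fine coil (60 mm across, 8 high) round a black hub (28 mm), 60 mm tall. Origin: centre of its underside, z up the stem. The hub's bore from below, 12 mm wide, 27 deep, fits over the shaft; 4 slots in its foot, 9 mm wide and deep, one every 90 deg, drop over the bar if within 10 deg of it; else it stands 7 mm too high.
- whisk_knob (a point): Middle of the whisk's round knob, 16 mm across and 16 mm high, 52 mm above the whisk's origin; below it a stem 8 mm thick, then the hub from 30 mm down.
- tray: Draining tray, fixed, grey with wooden slats, 180 mm (x) by 140 mm (y), flat top 30 mm high. Origin: centre of its underside. Empty at the start, or with the stirring paddle standing on it if that was not left in the jug.
- tray_top (a point): Centre of the draining tray's top, 30 mm above the worktop.
- lid: Bystander: the frother's black lid, 102 mm across, 28 mm high with its knob, lying on the worktop. Origin: centre of its underside.
- mug: Bystander: white mug, 80 mm across, 92 mm high. Origin: centre of its underside.
- jar_a: Bystander: spice jar, 46 mm across, 105 mm high. Origin: centre of its underside.
- jar_b: Bystander: another spice jar, 46 mm across, 105 mm high. Origin: centre of its underside.
- mill: Bystander: wooden salt mill, 48 mm across, 108 mm high. Origin: centre of its underside.
- sugar_bowl: Bystander: blue sugar bowl, 84 mm across, 50 mm high. Origin: centre of its underside.
- teaspoon: Bystander: steel teaspoon, 140 mm long, lying along its x axis. Origin: middle of its underside.
Mind the look-alikes: they are no part of the job. Leave any green or yellow look-alike of the whisk alone.

How it is judged:
By the outcome, as a careful person would: the job done as asked, in the order asked, and still so for the second after the job is handed in, with the robot touching nothing.
It also fails if it takes over 64 s, if anything falls off the work surface, if the arm or the gripper's body presses on something with over 40 N, if the wrist force passes 120 N, or if a joint passes its speed limit or range.

ROBOT

A 6-joint arm with a two-finger parallel gripper is mounted at the origin on the work surface. World frame = base frame: x ahead of the robot, y to its left, z up, the work surface at z = 0. Lengths are in mm, angles in rad, forces in N, time in s.
With the tool pointing down it reaches from about 350 to 975 mm from the base axis. Payload 7.1 kg.
Tool frame: the origin (TCP) lies at the very end of the fingers, on their centre line; the grasp point (between the pads) lies 19 mm behind it (ctrl.grasp_offset is the distance from the TCP to the grasp point, in mm); z points along the fingers, y is the line along which they close (so a half turn about z gives the same grasp; the last joint's range is limited). The gripper opens to 88 mm and grips with 3 to 60 N. Pads are 20 mm wide; open, the fingers measure 115 mm over their backs; the gripper's body (75 mm by 178 mm) begins 61 mm behind the grasp point.
Start: joints at [-1.173, 0.423, 1.63, -0, 1.089, -0.019], TCP at [253.038, -571.469, 222.675] pointing down, gripper open.
Joint ranges: [-3, 3], [-0.9, 2.11], [0.09, 2.58], [-1.31, 4.45], [0.11, 2.69], [-2.54, 2.54]. Speed limits (rad/s): [2.39, 2.39, 3.01, 3.14, 3.14, 3.14].

INTERFACE

Orientations are given as a rotation vector (axis times angle).
In Python, from workcell import ctrl, viewer, ticket, models gives the robot as it stands.
- The arm moves only by the tool play_rows, never from a script. Its arguments are lists of equal length, an entry for each row: "dp": the shift along the world's x, y, z in mm, a list of three; "yaw": the turn about the world's z in degrees. In form: {"dp": [[tx, ty, tz], ...], "yaw": [yaw, ...]}. A call has 1 to 8 rows; each row shifts and turns the commanded pose from where the row before left it; what a row does not reach is not made up. A row lasts 1/12 s, in which the tool goes at most 41.7 mm and 7.16 degrees, less where a joint would pass 70% of its speed; a pose out of reach is approached as far as the arm can. A call is refused whole if a number of a shift passes 41.7 or a number of a turn 7.16, either way. A call with a gripper value outside its range is refused whole. "gripper" is the closure, from 0 (fully open) to 1 (shut), set as the call begins (left out, the last holds). The fingers move at their own pace and stop on an object; the grip force is fixed at half the most. Time passes only in rows, so rows that do not move let the fingers close. It gives the time, the measured TCP pose, the force, the opening and the grip force at its end, in the units of the state.
- ctrl.get_obs(): the state, without advancing time (a new reading comes with each control period).
- viewer.get_image(name): name is "scene" or "top" or "wrist"; returns a dict with "pixels" (400x640x3 uint8, red, green, blue), "range_z" (400x640 float32, mm along the optical axis (not along the pixel's ray), 0 where there is no reading), "fx", "fy", "cx", "cy" (pixels), "T" (4x4, takes a point from camera to world coordinates); the wrist camera has in their place "hand_eye" (4x4, takes a point from camera to tool coordinates, whose origin is the TCP and whose axes are the flange's). Camera axes: x right, y up, looking along -z (the intrinsics and any distortion apply to the point x, -y, -z); pixel columns grow to the right and rows downward; lengths in mm; the calibration is good to about 2 mm. A picture is of the moment at which its call begins: read the wrist's pose just before it.
- ticket.close_job(): hands the job in; it is judged then, once.
Trained networks look in a picture, given as the dict that the camera call returned (one of the last four; its "shot" number tells which), for a name from the list of things; names that differ only in an ending like _2 or _b are one class to them, and where a whole thing is asked for, a point or a joint stands for the part that bears it (a point fixed in the world has none). Each returns a list of dicts, best first, with "conf" (0 to 1); they miss things now and then, are a little off and sometimes report something else, mostly with a low value. They report only what shows in the picture. A call takes as long as a camera call. They do not tell look-alikes from the thing itself.
- models.look_for(picture, name): "bbox" ([centre column, centre row, width, height] in pixels, round what is visible of it).
- models.landmark_of(picture, name): "location" ([column, row] in pixels: a listed point, or the origin of a listed thing).
The state is a dict: "t": time; "qpos": joint angles; "qvel": joint speeds; "joint_torque": joint torques, N m; "ee_pos": TCP position; "orientation": TCP orientation; "ft_force": force on the tool from outside, world axes, zero at the start; "moment": the same for the moment, N m; "width": finger opening in mm; "grasp_force": force on a finger pad.
Only numpy, scipy, OpenCV 4.12 (cv2) and the standard library are available. Lean on these libraries where they do the work, as an engineer would, in place of code of your own. Each camera call takes 0.05 s, during which the arm holds its last target. There are 200 camera calls.

## Working session

There is one attempt and no reset: what is moved stays moved. The work goes in short steps, Python scripts to look and compute and a tool call to move; the robot and the scene stay as the last step left them, time stands still between calls to the robot, and variables do not carry over. Pictures are saved under pics/ and viewed, at most 10 in all, crops included, and the job is handed in when it is done.

Besides the shell and the picture viewer there is one more tool, called after "Request:" as name(argument=value, ...) on one line, values as JSON. play_rows: Moves the arm, as the interface text tells. Its arguments: {"type":"object","properties":{"dp":{"type":"array"},"yaw":{"type":"array"},"gripper":{"type":"number"}},"required":["dp","yaw"]}

```bash
mkdir -p pics; cat > h.py <<'E'
from workcell import ctrl, viewer, ticket, models
import numpy as np, cv2
from scipy.spatial.transform import Rotation as R
def shot(n):
    o=ctrl.get_obs(); p=viewer.get_image(n)
    if 'T' in p: T=np.array(p['T'])
    else:
        W=np.eye(4); W[:3,:3]=R.from_rotvec(o['orientation']).as_matrix(); W[:3,3]=o['ee_pos']; T=W@np.array(p['hand_eye'])
    return p,T
def ray(p,T,u,v):
    d=np.array([(u-p['cx'])/p['fx'],-(v-p['cy'])/p['fy'],-1.0]); return T[:3,3],T[:3,:3]@d
def atz(p,T,u,v,z):
    c,d=ray(p,T,u,v); return c+d*(z-c[2])/d[2]
def atdepth(p,T,u,v):
    c,d=ray(p,T,u,v); return c+d*p['range_z'][int(round(v)),int(round(u))]
def save(p,f,crop=None,s=1):
    im=p['pixels'][:,:,::-1]
    if crop: x0,y0,x1,y1=crop; im=im[y0:y1,x0:x1]
    cv2.imwrite('pics/'+f,cv2.resize(np.ascontiguousarray(im),None,fx=s,fy=s,interpolation=cv2.INTER_CUBIC))
E
python3 - <<'E'
from h import *
P={}
for n in('top','scene'):
    p,T=shot(n); save(p,n+'0.png')
    print(n,[k for k in p if k not in('pixels','range_z')],{k:p[k] for k in p if 'dist' in k})
    for nm,z in dict(frother=0,jug_mouth=100,left_knob=82,whisk=0,whisk_knob=52,tray_top=30,lid=0,mug=0,jar_a=0,mill=0,sugar_bowl=0,teaspoon=0).items():
        for r in models.landmark_of(p,nm)[:5]:
            if r['conf']>.2: print(n,nm,round(r['conf'],2),np.round(r['location']),np.round(atz(p,T,*r['location'],z)))
print(ctrl.get_obs())
E
```

```text
top ['fx', 'fy', 'cx', 'cy', 'T', 'shot'] {}
top frother 0.64 [351. 205.] [588. -59.   0.]
top jug_mouth 0.58 [353. 204.] [576. -56. 100.]
top left_knob 0.89 [352. 204.] [580. -53.  82.]
top whisk 0.85 [235. 205.] [590. 229.   0.]
top whisk 0.78 [170. 281.] [407. 384.   0.]
top whisk 0.71 [237. 244.] [495. 223.   0.]
top whisk 0.66 [186. 199.] [609. 350.   0.]
top whisk 0.57 [199. 240.] [505. 316.   0.]
top whisk_knob 0.81 [228. 206.] [582. 237.  52.]
top whisk_knob 0.78 [167. 279.] [414. 374.  52.]
top whisk_knob 0.76 [233. 246.] [487. 222.  52.]
top whisk_knob 0.76 [184. 196.] [607. 341.  52.]
top whisk_knob 0.51 [194. 242.] [499. 313.  52.]
top tray_top 0.94 [436. 231.] [ 518. -258.   30.]
top tray_top 0.31 [367. 282.] [399. -88.  30.]
top lid 0.95 [359. 126.] [789. -84.   0.]
top mug 0.6 [234. 164.] [696. 234.   0.]
top jar_a 0.57 [464. 161.] [ 694. -344.    0.]
top jar_a 0.55 [406. 159.] [ 701. -198.    0.]
top mill 0.68 [365. 279.] [405. -87.   0.]
top sugar_bowl 0.89 [308. 290.] [382.  52.   0.]
top sugar_bowl 0.25 [353. 209.] [577. -62.   0.]
top teaspoon 0.65 [307. 290.] [38
[... 1253 characters left out ...]
184.] [401. -82.   0.]
{'t': 1.3, 'qpos': array([-1.17300219e+00,  4.23138036e-01,  1.62991904e+00, -2.44865852e-05,
        1.08861923e+00, -1.90293225e-02]), 'qvel': array([ 0.00047938, -0.00083931, -0.00032794, -0.00120329, -0.00053702,
       -0.00175929]), 'joint_torque': array([ 1.55506773e-04, -5.44569719e+01, -2.74039918e+01,  6.44406094e-02,
        1.68057752e-02,  7.90084073e-06]), 'ee_pos': array([ 253.02242433, -571.45269553,  222.6437987 ]), 'orientation': array([-3.07353094e+00, -6.50016490e-01,  5.82023765e-05]), 'ft_force': array([ 0.19020765,  0.35628324, -0.59899856]), 'moment': array([-0.00503852, -0.00158672, -0.02587985]), 'grasp_force': 0.0, 'width': 87.58420880883564}
```

View pics/top0.png

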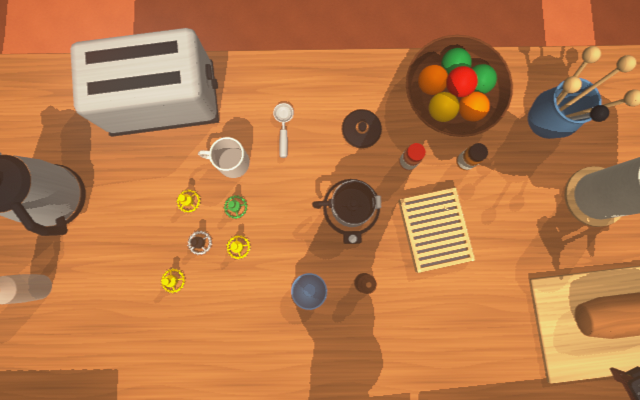

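View pics/scene0.png

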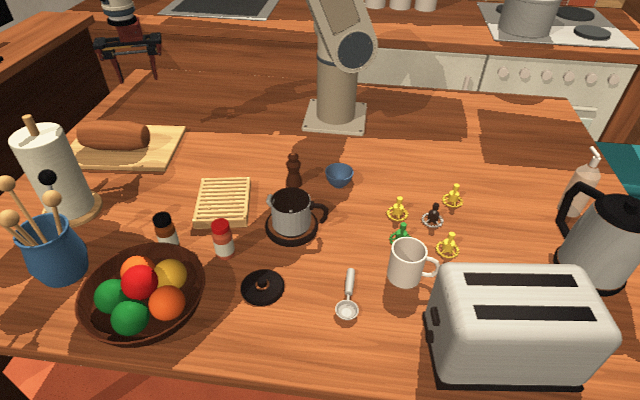

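The tray (436,231 in top) is empty, so a paddle may be in the jug. There are five whisk-like things in the top picture:
- yellow at (188,201), (238,246) and (172,281)
- green at (235,206)
- black hub with steel ring at (199,242)

Only the last fits the description. I'll set out above the jug, then look close.

Request:
play_rows(dp=[[20,32,0],[20,32,0],[20,32,0],[20,32,0],[20,32,0],[20,32,0],[20,32,0],[20,32,0]], yaw=[0,0,0,0,0,0,0,0], gripper=0.6)

```text
t: 1.97
ee_pos: [413.7, -313.9, 222.9]
orientation: [3.073, 0.649, 0.001]
ft_force: [0.4, -0.4, 1.1]
width: 38.5
grasp_force: 0.0
```

Request:
play_rows(dp=[[20,32,0],[20,32,0],[20,32,0],[20,32,0],[20,32,0],[20,32,0],[20,32,0],[4,5,0]], yaw=[0,0,0,0,0,0,0,0])

```text
t: 2.63
ee_pos: [559.6, -82.3, 223.0]
orientation: [-3.072, -0.655, -0.003]
ft_force: [0.2, 0.1, -0.1]
width: 35.0
grasp_force: 0.0
```

```bash
python3 - <<'E'
from h import *
p,T=shot('top'); save(p,'whisk_crop.png',(150,170,270,300),4)
p,T=shot('wrist'); save(p,'wrist1.png'); o=ctrl.get_obs(); print(o['ee_pos'],o['width'])
for nm,z in dict(jug_mouth=100,left_knob=82,frother=0,shaft_tip=54).items():
    for r in models.landmark_of(p,nm)[:3]: print(nm,round(r['conf'],2),np.round(r['location']),np.round(atz(p,T,*r['location'],z),1))
g=T[:3,:3]; 
# rim from depth
v,u=np.mgrid[0:400,0:640]; d=p['range_z']
X=np.stack([(u-p['cx'])/p['fx']*d,-(v-p['cy'])/p['fy']*d,-d],-1)@g.T+T[:3,3]
m=(d>0)&(abs(X[...,2]-99)<4)&(np.hypot(X[...,0]-576,X[...,1]+56)<62)
q=X[m][:,:2]; print(m.sum(),cv2.minEnclosingCircle(q.astype(np.float32)) if m.sum()>5 else 0)
m2=(d>0)&(np.hypot(X[...,0]-576,X[...,1]+56)<14); print(m2.sum(),np.percentile(X[m2][:,2],[0,25,50,75,100]) if m2.sum() else 0)
E
```

```text
[557.69492498 -85.1508173  222.586409  ] 34.9421702927645
jug_mouth 0.84 [298. 152.] [585.  -54.4 100. ]
jug_mouth 0.7 [462. 104.] [ 677.7 -162.9  100. ]
left_knob 0.78 [297. 149.] [584.4 -52.7  82. ]
left_knob 0.49 [301. 146.] [588.3 -54.9  82. ]
frother 0.76 [302. 145.] [578.9 -56.6   0. ]
shaft_tip 0.89 [302. 148.] [583.6 -56.7  54. ]
2333 ((582.4047241210938, -57.6207160949707), 59.03696823120117)
10666 [ 44.79591539 318.88844865 323.83538298 326.86348067 332.5523566 ]
```

View pics/whisk_crop.png

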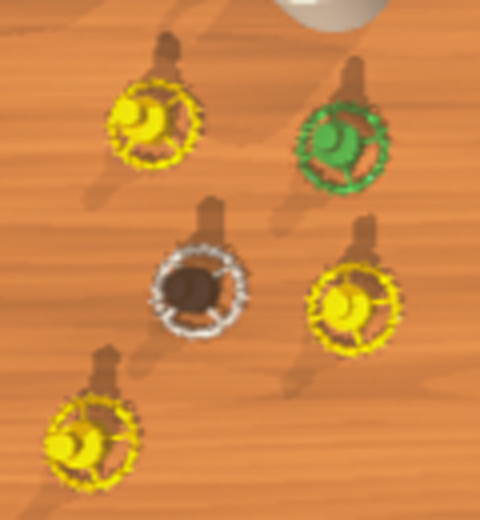

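View pics/wrist1.png

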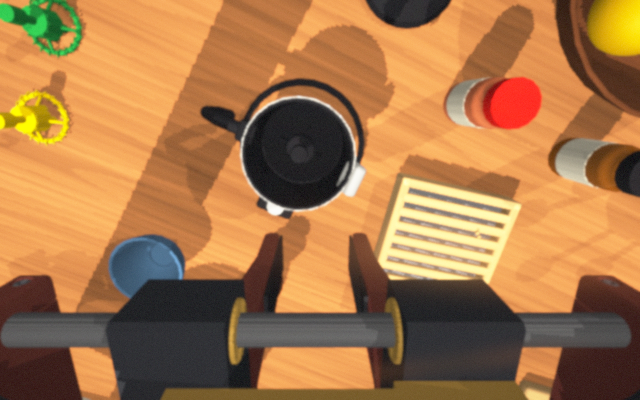

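The crop shows the wanted whisk: black hub in a steel ring at (198,290), that is top (199,242). The others are yellow or green. The wrist picture shows the jug at (298,153), with a dark disc at its middle (300,150) that could be a knob or the shaft tip.

```bash
cat >> h.py <<'E'
def cloud(p,T):
    v,u=np.mgrid[0:400,0:640]; d=p['range_z']
    return np.stack([(u-p['cx'])/p['fx']*d,-(v-p['cy'])/p['fy']*d,-d],-1)@T[:3,:3].T+T[:3,3],d>0
def circ(q):
    from scipy.optimize import least_squares
    f=lambda s:np.hypot(q[:,0]-s[0],q[:,1]-s[1])-s[2]
    return least_squares(f,[*q.mean(0),45],loss='soft_l1',f_scale=1).x
E
python3 - <<'E'
from h import *
p,T=shot('wrist'); print(ctrl.get_obs()['ee_pos'])
X,ok=cloud(p,T)
m=ok&(abs(X[...,2]-99)<2.5)&(abs(np.hypot(X[...,0]-583,X[...,1]+56)-47)<6)
print(m.sum(),circ(X[m][:,:2]))
print(np.round(X[140:160:4,286:316:3,2]))
n=ok&(X[...,2]>75)&(X[...,2]<97)&(np.hypot(X[...,0]-583,X[...,1]+56)<20); print(n.sum(),X[n].mean(0) if n.sum() else 0)
t=ok&(abs(X[...,2]-30)<3); t[:160]=0; print('tray',t.sum(),X[t].mean(0))
E
```

```text
[556.25941568 -87.81993144 222.68842201]
1883 [582.04216845 -55.75409577  47.76174216]
[[ 59. 385.  76.  86.  81.  58.  57.  58.  56.  11.]
 [ 58.  88.  88.  87.  88.  88.  57.  59.  58.   9.]
 [ 58.  87.  89.  88.  89.  87.  86.  57.  58.  41.]
 [ 58.  88.  89.  86.  88.  88.  58.  59.   9.   9.]
 [  9.  57.  86.  88.  87.  57.  58.  10.  11.  10.]]
261 [582.55798501 -55.46352785  87.02113786]
tray 8293 [ 550.25739311 -233.76405535   29.55857634]
```

Depth agrees with a paddle: knob top about 88 at (582,-56). I'll feel down around it with the part-open fingertips.

Request:
play_rows(dp=[[9,11,-20],[9,11,-20],[8,10,-20],[0,0,-20],[0,0,-20],[0,0,-15],[0,0,0],[0,0,0]], yaw=[0,0,0,0,0,0,0,0])

```text
t: 3.65
ee_pos: [582.2, -55.4, 107.3]
orientation: [-3.074, -0.648, 0.003]
ft_force: [0.1, -0.7, 0.2]
width: 35.2
grasp_force: 0.0
```

```bash
python3 - <<'E'
from h import *
p,T=shot('wrist'); print(ctrl.get_obs()['ee_pos'],ctrl.get_obs()['width'])
X,ok=cloud(p,T)
m=ok&(abs(X[...,2]-99)<2.5)&(abs(np.hypot(X[...,0]-582,X[...,1]+56)-47)<6)
print(m.sum(),circ(X[m][:,:2]) if m.sum()>20 else 0)
n=ok&(X[...,2]>82)&(X[...,2]<94)&(np.hypot(X[...,0]-582,X[...,1]+56)<20); print(n.sum(),X[n].mean(0) if n.sum() else 0)
E
```

```text
[583.07968727 -55.36130206 108.21668088] 35.359745027529044
3058 [582.46339692 -55.42056907  47.48869934]
563 [582.83241175 -55.00746433  87.31975588]
```

Request:
play_rows(dp=[[0,0,-10],[0,0,-10],[0,0,-8],[0,0,-8],[0,0,-8],[0,0,0]], yaw=[0,0,0,0,0,0])

```text
t: 4.2
ee_pos: [581.8, -54.3, 61.7]
orientation: [-3.073, -0.65, 0.004]
ft_force: [-0.8, 0.2, 0.1]
width: 34.9
grasp_force: 0.0
```

Request:
play_rows(dp=[[0,0,0],[0,0,0],[0,0,0],[0,0,0],[0,0,0]], yaw=[0,0,0,0,0], gripper=1)

```text
t: 4.62
ee_pos: [583.3, -54.5, 64.0]
orientation: [3.073, 0.65, 0.001]
ft_force: [0.3, -0.2, -0.0]
width: 15.0
grasp_force: 30.0
```

Request:
play_rows(dp=[[0,0,10],[0,0,15],[0,0,20],[0,0,20],[0,0,20],[0,0,15],[0,0,0]], yaw=[0,0,0,0,0,0,0])

```text
t: 5.2
ee_pos: [585.2, -54.7, 167.7]
orientation: [3.072, 0.65, 0.009]
ft_force: [0.8, 0.1, -0.3]
width: 15.0
grasp_force: 30.0
```

Request:
play_rows(dp=[[-9,-30,0],[-9,-30,0],[-9,-30,0],[-9,-30,0],[-9,-30,0],[-9,-30,0],[-7,-26,0],[0,0,0]], yaw=[0,0,0,0,0,0,0,0])

```text
t: 5.87
ee_pos: [520.6, -264.3, 163.3]
orientation: [3.074, 0.644, -0.001]
ft_force: [0.2, -0.2, -0.2]
width: 14.8
grasp_force: 30.0
```

```bash
python3 - <<'E'
from h import *
p,T=shot('wrist'); o=ctrl.get_obs();print(o['ee_pos'],o['width'],o['ft_force']); save(p,'wrist2.png')
p,T=shot('top'); r=models.landmark_of(p,'tray_top')[:1]; print([atz(p,T,*a['location'],30) for a in r])
X,ok=cloud(p,T); t=ok&(abs(X[...,2]-30)<4)&(abs(X[...,0]-520)<120)&(abs(X[...,1]+260)<110); print(cv2.minAreaRect(X[t][:,:2].astype(np.float32)))
E
```

```text
[ 521.0327624  -262.35058565  163.17884231] 14.989914930582815 [ 0.09564531  0.53517732 -0.59033605]
[array([ 519.2087817 , -258.55330744,   30.        ])]
((521.9945068359375, -258.36102294921875), (180.54783630371094, 140.62571716308594), 11.186186790466309)
```

View pics/wrist2.png

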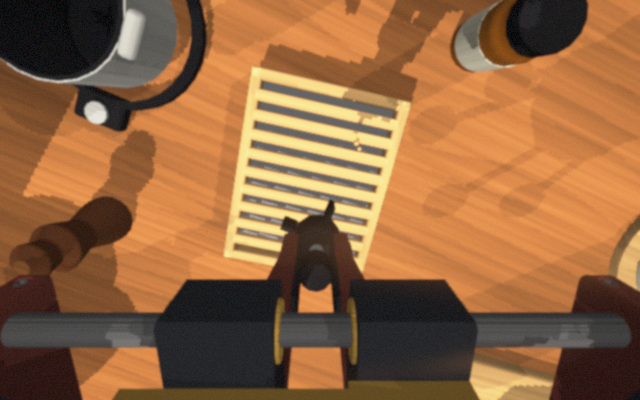

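The wrist picture shows the black paddle in the fingers at (316,240), over the tray. I'll lower it until it touches.

Request:
play_rows(dp=[[0,2,-20],[0,0,-20],[0,0,-20],[0,0,-16],[0,0,-11],[0,0,-6],[0,0,-3],[0,0,0]], yaw=[0,0,0,0,0,0,0,0])

```text
t: 6.68
ee_pos: [522.2, -258.0, 67.4]
orientation: [-3.073, -0.651, 0.0]
ft_force: [0.3, 0.3, -1.0]
width: 14.7
grasp_force: 30.0
```

Request:
play_rows(dp=[[0,0,-1],[0,0,-1],[0,0,0]], yaw=[0,0,0])

```text
t: 6.93
ee_pos: [522.6, -258.8, 66.4]
orientation: [3.073, 0.65, 0.002]
ft_force: [0.6, -0.8, 0.6]
width: 15.2
grasp_force: 30.0
```

Request:
play_rows(dp=[[0,0,-1],[0,0,-1],[0,0,0]], yaw=[0,0,0])

```text
t: 7.18
ee_pos: [523.1, -259.5, 65.8]
orientation: [3.071, 0.649, 0.003]
ft_force: [-3.0, 0.3, 13.4]
width: 15.2
grasp_force: 30.0
```

Request:
play_rows(dp=[[0,0,-0.7],[0,0,-0.3],[0,0,0]], yaw=[0,0,0])

```text
t: 7.43
ee_pos: [523.3, -259.6, 65.7]
orientation: [3.071, 0.649, 0.004]
ft_force: [-6.1, -0.3, 21.6]
width: 15.1
grasp_force: 30.0
```

Request:
play_rows(dp=[[0,0,1],[0,0,1],[0,0,0]], yaw=[0,0,0])

```text
t: 7.68
ee_pos: [522.9, -259.2, 65.9]
orientation: [3.072, 0.649, 0.003]
ft_force: [-1.0, -2.5, 8.6]
width: 14.9
grasp_force: 30.0
```

Request:
play_rows(dp=[[0,0,0],[0,0,0],[0,0,0],[0,0,0]], yaw=[0,0,0,0], gripper=0.6)

```text
t: 8.02
ee_pos: [521.7, -258.3, 64.3]
orientation: [-3.073, -0.65, 0.001]
ft_force: [0.2, 0.2, 0.0]
width: 34.2
grasp_force: 0.0
```

Request:
play_rows(dp=[[0,0,10],[0,0,20],[0,0,25],[0,0,25],[0,0,25],[0,0,25]], yaw=[0,0,0,0,0,0])

```text
t: 8.52
ee_pos: [521.8, -258.3, 196.4]
orientation: [-3.074, -0.65, 0.0]
ft_force: [0.9, 0.0, 0.8]
width: 35.3
grasp_force: 0.0
```

```bash
python3 - <<'E'
from h import *
p,T=shot('wrist'); o=ctrl.get_obs();print(o['ee_pos'],o['width'],o['ft_force'],o['qpos'])
X,ok=cloud(p,T)
n=ok&(abs(X[...,2]-89)<6)&(np.hypot(X[...,0]-523,X[...,1]+259)<40); print(n.sum(),X[n].mean(0) if n.sum() else 0)
E
```

```text
[ 524.4241399  -259.63783324  201.47176418] 35.28608836864944 [ 1.38355518 -1.52031421  3.33445034] [-4.80087400e-01  3.87173265e-01  1.74221145e+00  8.35736278e-05
  1.00470947e+00  6.73830116e-01]
283 [ 521.93420985 -259.07872875   89.30047927]
```

Request:
play_rows(dp=[[-3,37,0],[-3,37,0],[-3,37,0],[-3,37,0],[-3,37,0],[-3,37,0],[-3,37,0],[-3,37,0]], yaw=[0,0,0,0,0,0,0,0])

```text
t: 9.23
ee_pos: [497.6, 39.2, 195.2]
orientation: [3.074, 0.65, 0.001]
ft_force: [0.1, -0.7, 0.1]
width: 34.9
grasp_force: 0.0
```

Request:
play_rows(dp=[[-4,37,0],[-4,37,0],[-4,37,0],[-4,37,0],[-4,37,0],[-4,37,0],[-4,35,0],[0,0,0]], yaw=[0,0,0,0,0,0,0,0])

```text
t: 9.9
ee_pos: [469.7, 299.8, 195.4]
orientation: [-3.07, -0.656, -0.003]
ft_force: [0.6, -0.5, 0.2]
width: 35.2
grasp_force: 0.0
```

Request:
play_rows(dp=[[0,0,0],[0,0,0]], yaw=[0,0])

```text
t: 10.07
ee_pos: [469.6, 294.1, 194.7]
orientation: [3.073, 0.651, -0.001]
ft_force: [0.1, -0.6, 0.3]
width: 35.1
grasp_force: 0.0
```

```bash
python3 - <<'E'
from h import *
p,T=shot('wrist'); o=ctrl.get_obs();print(o['ee_pos'],o['width'],o['ft_force']); save(p,'wrist3.png')
for r in models.landmark_of(p,'whisk_knob'): print(round(r['conf'],2),np.round(r['location']),np.round(atz(p,T,*r['location'],52),1))
X,ok=cloud(p,T)
n=ok&(abs(X[...,2]-58)<4)&(np.hypot(X[...,0]-500,X[...,1]-315)<40); print(n.sum(),np.median(X[n],0) if n.sum() else 0)
E
```

```text
[469.84785889 293.54543778 194.67805126] 35.13537013943429 [-0.80404427 -0.62636261  0.47924808]
0.94 [307. 147.] [500.7 317.1  52. ]
0.74 [388. 200.] [485.8 225.5  52. ]
0.72 [214. 205.] [412.4 377.5  52. ]
0.67 [437.  99.] [585.5 229.2  52. ]
0.63 [322.  18.] [603.4 348.2  52. ]
243 [500.5436622  316.46451125  59.71901303]
```

View pics/wrist3.png

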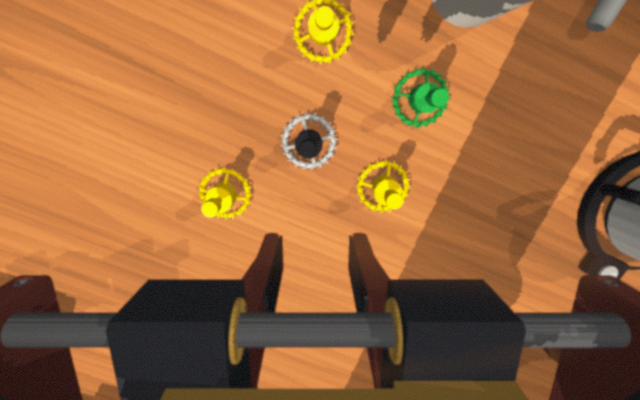

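The black whisk's knob is at (307,147), between the yellow and green ones. I'll go there.

Request:
play_rows(dp=[[16,12,-20],[15,11,-25],[0,0,-25],[0,0,-25],[0,0,-20],[0,0,-10],[0,0,0],[0,0,0]], yaw=[0,0,0,0,0,0,0,0])

```text
t: 10.83
ee_pos: [501.4, 316.7, 69.9]
orientation: [3.074, 0.648, -0.001]
ft_force: [0.7, 0.5, -0.2]
width: 35.2
grasp_force: 0.0
```

```bash
python3 - <<'E'
from h import *
p,T=shot('wrist'); o=ctrl.get_obs();print(o['ee_pos'],o['width'],o['ft_force'])
X,ok=cloud(p,T)
n=ok&(abs(X[...,2]-58)<4)&(np.hypot(X[...,0]-500,X[...,1]-315)<25); print(n.sum(),np.median(X[n],0) if n.sum() else 0)
E
```

```text
[501.86896915 317.32305447  70.68931403] 35.44952341156596 [ 0.5929437  -0.8772384   0.64098101]
621 [501.5007243  316.87747106  59.73306901]
```

Request:
play_rows(dp=[[0,0,-12],[0,0,-12],[0,0,-8],[0,0,-3],[0,0,0]], yaw=[0,0,0,0,0])

```text
t: 11.3
ee_pos: [500.3, 317.1, 33.4]
orientation: [3.073, 0.65, -0.003]
ft_force: [0.3, 0.6, -0.6]
width: 35.2
grasp_force: 0.0
```

Request:
play_rows(dp=[[0,0,0],[0,0,0],[0,0,0],[0,0,0],[0,0,0]], yaw=[0,0,0,0,0], gripper=1)

```text
t: 11.72
ee_pos: [501.2, 317.7, 35.0]
orientation: [-3.073, -0.65, -0.001]
ft_force: [0.3, -0.2, 0.5]
width: 15.0
grasp_force: 30.0
```

Request:
play_rows(dp=[[0,0,10],[0,0,20],[0,0,30],[0,0,35],[0,0,35],[0,0,0]], yaw=[0,0,0,0,0,0])

```text
t: 12.22
ee_pos: [504.6, 319.7, 172.3]
orientation: [-3.07, -0.649, -0.017]
ft_force: [0.7, 0.5, 0.1]
width: 15.2
grasp_force: 30.0
```

```bash
python3 - <<'E'
from h import *
p,T=shot('wrist'); o=ctrl.get_obs();print(o['ee_pos'],o['width'],o['ft_force']); save(p,'wrist4.png')
E
```

```text
[503.3705514  318.9477267  169.46224864] 15.430029916421395 [ 1.05815243 -0.49624405 -0.58661644]
```

View pics/wrist4.png

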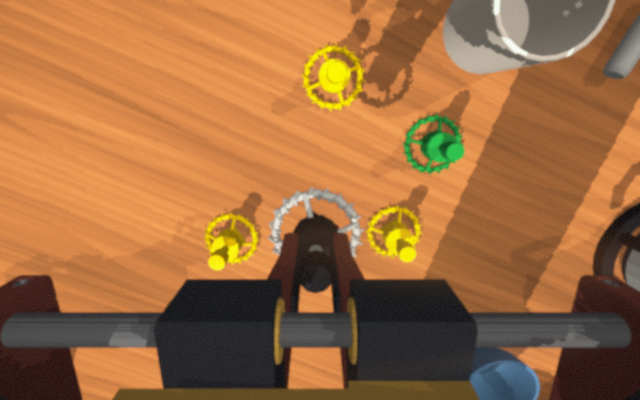

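The whisk is held at (316,235) with its steel ring, and the others are untouched. I'll carry it over the jug.

Request:
play_rows(dp=[[8,-36,4],[8,-37,2],[8,-37,0],[8,-37,0],[8,-37,0],[8,-37,0],[8,-37,0],[8,-37,0]], yaw=[0,0,0,0,0,0,0,0])

```text
t: 12.93
ee_pos: [564.3, 20.7, 169.9]
orientation: [-3.073, -0.65, 0.003]
ft_force: [0.6, 0.6, -1.0]
width: 15.2
grasp_force: 30.0
```

Request:
play_rows(dp=[[8,-37,0],[8,-30,0],[2,-10,0],[0,0,0],[0,0,0],[0,0,0]], yaw=[0,0,0,0,0,0])

```text
t: 13.43
ee_pos: [582.3, -53.1, 170.2]
orientation: [-3.073, -0.651, 0.002]
ft_force: [-0.1, 1.1, -0.9]
width: 14.9
grasp_force: 30.0
```

```bash
python3 - <<'E'
from h import *
for i in range(2):
    p,T=shot('wrist'); o=ctrl.get_obs();print(o['ee_pos'],o['width'],o['ft_force'],o['qpos'][5])
X,ok=cloud(p,T)
m=ok&(abs(X[...,2]-99)<2.5)&(abs(np.hypot(X[...,0]-582,X[...,1]+56)-47)<6)
print(m.sum(),circ(X[m][:,:2]) if m.sum()>20 else 0)
# whisk ring (held): underside z = tcp-33; ring z about +8
z0=o['ee_pos'][2]-33
n=ok&(X[...,2]>z0-4)&(X[...,2]<z0+14)&(abs(np.hypot(X[...,0]-582,X[...,1]+56)-28)<8)
print(n.sum(),circ(X[n][:,:2]) if n.sum()>20 else 0)
E
```

```text
[582.38785179 -52.90521992 170.34808568] 15.325172131849609 [ 0.15377856  0.52169877 -1.30765927] 1.0412241315719273
[582.53038988 -52.83999329 170.46820363] 15.290304567674795 [-0.73484364 -0.86433048 -0.69609739] 1.0410738923704803
2041 [581.94920665 -55.77866224  47.95578945]
1571 [580.72260966 -52.95651461  25.82687165]
```

Request:
play_rows(dp=[[0,-2.6,-10],[0,0,-20],[0,0,-20],[0,0,-15],[0,0,-7],[0,0,0],[0,0,0]], yaw=[0,0,0,0,0,0,0])

```text
t: 14.12
ee_pos: [583.0, -56.7, 98.5]
orientation: [-3.073, -0.651, 0.001]
ft_force: [-0.4, -0.3, -1.2]
width: 15.0
grasp_force: 30.0
```

Request:
play_rows(dp=[[0,0,-2],[0,0,-2],[0,0,-2],[0,0,-1],[0,0,0]], yaw=[0,0,0,0,0])

```text
t: 14.53
ee_pos: [583.0, -57.1, 91.7]
orientation: [3.074, 0.65, 0.0]
ft_force: [-0.1, -0.2, -0.9]
width: 14.9
grasp_force: 30.0
```

Request:
play_rows(dp=[[-0.5,1,0],[0,0,-1],[0,0,-1],[0,0,-1],[0,0,-1],[0,0,0]], yaw=[0,0,0,0,0,0])

```text
t: 15.03
ee_pos: [582.4, -56.1, 87.4]
orientation: [-3.074, -0.65, 0.001]
ft_force: [0.3, 0.6, -1.0]
width: 15.1
grasp_force: 30.0
```

Request:
play_rows(dp=[[0,0,-1],[0,0,0]], yaw=[0,0])

```text
t: 15.2
ee_pos: [582.4, -56.0, 86.5]
orientation: [-3.074, -0.65, 0.0]
ft_force: [0.1, 0.2, -0.3]
width: 15.4
grasp_force: 30.0
```

Request:
play_rows(dp=[[0,0,-0.7],[0,0,0]], yaw=[0,0])

```text
t: 15.37
ee_pos: [582.5, -56.0, 85.9]
orientation: [-3.074, -0.65, 0.0]
ft_force: [-0.5, 0.2, -1.0]
width: 15.1
grasp_force: 30.0
```

Request:
play_rows(dp=[[0,0,-1],[0,0,-1],[0,0,0]], yaw=[0,0,0])

```text
t: 15.62
ee_pos: [582.4, -56.0, 83.8]
orientation: [-3.074, -0.65, 0.0]
ft_force: [-0.3, 0.5, -0.8]
width: 15.0
grasp_force: 30.0
```

Request:
play_rows(dp=[[0,0,-1],[0,0,-1],[0,0,0]], yaw=[0,0,0])

```text
t: 15.87
ee_pos: [582.4, -56.1, 81.8]
orientation: [-3.074, -0.65, 0.0]
ft_force: [-0.2, -0.2, -0.3]
width: 14.8
grasp_force: 30.0
```

Request:
play_rows(dp=[[0,0,-1],[0,0,-1],[0,0,0]], yaw=[0,0,0])

```text
t: 16.12
ee_pos: [582.5, -56.0, 79.8]
orientation: [-3.074, -0.65, 0.0]
ft_force: [0.1, -0.2, -1.1]
width: 15.0
grasp_force: 30.0
```

Over the shaft with no side force. The bar should come at about TCP 71–73.

Request:
play_rows(dp=[[0,0,-1],[0,0,-1],[0,0,-1],[0,0,0]], yaw=[0,0,0,0])

```text
t: 16.45
ee_pos: [582.4, -56.1, 76.7]
orientation: [-3.074, -0.65, 0.001]
ft_force: [-0.3, -1.2, -0.5]
width: 15.4
grasp_force: 30.0
```

Request:
play_rows(dp=[[0,0,-1],[0,0,-0.5],[0,0,0]], yaw=[0,0,0])

```text
t: 16.7
ee_pos: [582.5, -56.1, 75.3]
orientation: [-3.074, -0.65, 0.0]
ft_force: [-0.7, 0.2, 0.5]
width: 15.5
grasp_force: 30.0
```

Request:
play_rows(dp=[[0,0,-0.5],[0,0,0]], yaw=[0,0])

```text
t: 16.87
ee_pos: [582.5, -56.1, 74.9]
orientation: [-3.074, -0.65, 0.0]
ft_force: [0.7, -0.2, -0.5]
width: 15.2
grasp_force: 30.0
```

Request:
play_rows(dp=[[0,0,-0.5],[0,0,0]], yaw=[0,0])

```text
t: 17.03
ee_pos: [582.5, -56.1, 74.4]
orientation: [-3.074, -0.65, -0.0]
ft_force: [0.6, 0.8, -0.3]
width: 15.1
grasp_force: 30.0
```

Request:
play_rows(dp=[[0,0,-0.5],[0,0,-0.3],[0,0,0]], yaw=[0,0,0])

```text
t: 17.28
ee_pos: [582.5, -56.1, 73.6]
orientation: [-3.074, -0.65, 0.0]
ft_force: [-0.4, 0.5, -1.0]
width: 15.1
grasp_force: 30.0
```

Request:
play_rows(dp=[[0,0,-0.4],[0,0,-0.3],[0,0,0]], yaw=[0,0,0])

```text
t: 17.53
ee_pos: [582.5, -56.1, 72.9]
orientation: [-3.074, -0.65, 0.0]
ft_force: [-0.3, 0.6, -0.6]
width: 14.9
grasp_force: 30.0
```

Request:
play_rows(dp=[[0,0,-0.4],[0,0,0]], yaw=[0,0])

```text
t: 17.7
ee_pos: [582.5, -56.1, 72.5]
orientation: [-3.074, -0.65, 0.0]
ft_force: [-0.1, -0.4, -0.5]
width: 15.2
grasp_force: 30.0
```

Request:
play_rows(dp=[[0,0,-0.4],[0,0,0]], yaw=[0,0])

```text
t: 17.87
ee_pos: [582.5, -56.1, 72.1]
orientation: [-3.074, -0.65, 0.0]
ft_force: [-0.6, -0.2, -0.7]
width: 15.1
grasp_force: 30.0
```

Request:
play_rows(dp=[[0,0,-0.4],[0,0,0]], yaw=[0,0])

```text
t: 18.03
ee_pos: [582.5, -56.1, 71.8]
orientation: [3.074, 0.65, 0.0]
ft_force: [0.5, -0.6, 0.5]
width: 14.8
grasp_force: 30.0
```

Request:
play_rows(dp=[[0,0,-0.4],[0,0,0]], yaw=[0,0])

```text
t: 18.2
ee_pos: [582.6, -56.1, 71.5]
orientation: [3.074, 0.65, 0.0]
ft_force: [-0.9, -0.2, 1.4]
width: 15.1
grasp_force: 30.0
```

Request:
play_rows(dp=[[0,0,-0.4],[0,0,0]], yaw=[0,0])

```text
t: 18.37
ee_pos: [582.7, -56.1, 71.2]
orientation: [3.074, 0.65, 0.001]
ft_force: [-0.7, 0.5, 3.7]
width: 14.8
grasp_force: 30.0
```

Request:
play_rows(dp=[[0,0,-0.4],[0,0,0]], yaw=[0,0])

```text
t: 18.53
ee_pos: [582.8, -56.1, 71.0]
orientation: [3.073, 0.65, 0.001]
ft_force: [-1.5, 0.5, 5.0]
width: 14.9
grasp_force: 30.0
```

Light contact on the bar (5 N, about 7 mm above home). Now I'll turn gently under this load.

Request:
play_rows(dp=[[0,0,0],[0,0,0],[0,0,0],[0,0,0]], yaw=[3,3,3,0])

```text
t: 18.87
ee_pos: [582.5, -56.1, 70.5]
orientation: [3.012, 0.892, 0.0]
ft_force: [-0.5, 0.3, -0.4]
width: 15.3
grasp_force: 30.0
```

Request:
play_rows(dp=[[0,0,0],[0,0,0],[0,0,0],[0,0,0]], yaw=[3,3,3,0])

```text
t: 19.2
ee_pos: [582.3, -56.0, 70.2]
orientation: [-2.934, -1.123, 0.001]
ft_force: [-0.8, 0.7, -0.8]
width: 15.3
grasp_force: 30.0
```

The force vanished within the first 9°, so a slot has met the bar. I'll come back a little and lower in small steps.

Request:
play_rows(dp=[[0,0,0],[0,0,-0.4],[0,0,0]], yaw=[-3,0,0])

```text
t: 19.45
ee_pos: [582.4, -56.0, 69.9]
orientation: [-2.963, -1.045, 0.001]
ft_force: [0.2, -0.2, -0.7]
width: 15.5
grasp_force: 30.0
```

Request:
play_rows(dp=[[0,0,-0.4],[0,0,-0.3],[0,0,0]], yaw=[0,0,0])

```text
t: 19.7
ee_pos: [582.5, -56.1, 69.4]
orientation: [-2.962, -1.046, 0.0]
ft_force: [-0.0, 0.1, -0.3]
width: 15.2
grasp_force: 30.0
```

```bash
python3 -c "
from h import *
o=ctrl.get_obs();print(o['ee_pos'],o['ft_force'],o['moment'])"
```

```text
[582.46505787 -56.06300888  69.35522835] [-0.01746038  0.09288155 -0.31032319] [-0.06079027 -0.02401231 -0.04528645]
```

Request:
play_rows(dp=[[0,0,-0.7],[0,0,-0.7],[0,0,0]], yaw=[0,0,0])

```text
t: 19.95
ee_pos: [582.4, -56.1, 67.9]
orientation: [-2.962, -1.046, 0.0]
ft_force: [-0.0, -0.8, -0.6]
width: 15.0
grasp_force: 30.0
```

Request:
play_rows(dp=[[0,0,-0.7],[0,0,-0.6],[0,0,0]], yaw=[0,0,0])

```text
t: 20.2
ee_pos: [582.5, -56.0, 66.7]
orientation: [-2.962, -1.046, 0.0]
ft_force: [0.6, -0.6, -0.8]
width: 15.0
grasp_force: 30.0
```

Request:
play_rows(dp=[[0,0,-0.6],[0,0,-0.4],[0,0,0]], yaw=[0,0,0])

```text
t: 20.45
ee_pos: [582.5, -56.0, 65.7]
orientation: [-2.962, -1.046, 0.0]
ft_force: [-0.0, 0.1, -1.5]
width: 15.2
grasp_force: 30.0
```

Request:
play_rows(dp=[[0,0,-0.4],[0,0,-0.3],[0,0,0]], yaw=[0,0,0])

```text
t: 20.7
ee_pos: [582.5, -56.1, 65.0]
orientation: [-2.962, -1.046, 0.0]
ft_force: [-0.3, -0.3, -1.8]
width: 15.1
grasp_force: 30.0
```

Request:
play_rows(dp=[[0,0,-0.4],[0,0,0]], yaw=[0,0])

```text
t: 20.87
ee_pos: [582.5, -56.0, 64.6]
orientation: [-2.962, -1.046, 0.0]
ft_force: [-0.3, -0.3, -0.7]
width: 15.4
grasp_force: 30.0
```

Request:
play_rows(dp=[[0,0,-0.4],[0,0,0]], yaw=[0,0])

```text
t: 21.03
ee_pos: [582.5, -56.1, 64.2]
orientation: [-2.962, -1.046, 0.0]
ft_force: [0.3, -0.3, -0.9]
width: 15.4
grasp_force: 30.0
```

Request:
play_rows(dp=[[0,0,-0.3],[0,0,0]], yaw=[0,0])

```text
t: 21.2
ee_pos: [582.5, -56.1, 64.0]
orientation: [-2.962, -1.046, 0.0]
ft_force: [-0.1, -0.1, -0.7]
width: 14.9
grasp_force: 30.0
```

Request:
play_rows(dp=[[0,0,-0.3],[0,0,0]], yaw=[0,0])

```text
t: 21.37
ee_pos: [582.5, -56.1, 63.6]
orientation: [-2.962, -1.046, 0.0]
ft_force: [0.1, -1.0, -0.4]
width: 15.2
grasp_force: 30.0
```

Request:
play_rows(dp=[[0,0,-0.3],[0,0,0]], yaw=[0,0])

```text
t: 21.53
ee_pos: [582.5, -56.1, 63.3]
orientation: [-2.962, -1.046, 0.0]
ft_force: [-0.9, -0.5, -0.0]
width: 15.3
grasp_force: 30.0
```

Request:
play_rows(dp=[[0,0,-0.3],[0,0,0]], yaw=[0,0])

```text
t: 21.7
ee_pos: [582.5, -56.1, 63.0]
orientation: [-2.962, -1.046, 0.0]
ft_force: [-0.5, -0.4, -0.6]
width: 15.2
grasp_force: 30.0
```

Request:
play_rows(dp=[[0,0,-0.3],[0,0,0]], yaw=[0,0])

```text
t: 21.87
ee_pos: [582.6, -56.1, 62.9]
orientation: [2.962, 1.046, 0.0]
ft_force: [0.3, -0.0, 1.8]
width: 15.0
grasp_force: 30.0
```

Request:
play_rows(dp=[[0,0,-0.3],[0,0,0]], yaw=[0,0])

```text
t: 22.03
ee_pos: [582.7, -56.1, 62.8]
orientation: [2.962, 1.046, 0.001]
ft_force: [-1.0, 0.3, 4.0]
width: 14.9
grasp_force: 30.0
```

```bash
python3 - <<'E'
from h import *
p,T=shot('wrist'); o=ctrl.get_obs();print(o['ee_pos'],o['ft_force'],o['moment']); save(p,'wrist5.png')
X,ok=cloud(p,T); r=np.hypot(X[...,0]-582.4,X[...,1]+55.9)
for a,b in((0,8),(9,14),(22,32),(34,44)):
    m=ok&(r>a)&(r<b)&(X[...,2]<100)&(X[...,2]>20); print(a,b,m.sum(),np.percentile(X[m][:,2],[5,25,50,75,95]).round(1) if m.sum() else '')
E
```

```text
[582.72535267 -56.06016231  62.81240379] [-1.69778545  0.11491105  4.88738536] [ 0.03418686  0.19456    -0.02139913]
0 8 1539 [57.3 63.9 86.  87.7 88.6]
9 14 1132 [36.3 45.9 56.3 73.7 95.4]
22 32 1498 [30.9 32.  32.8 34.  36.2]
34 44 119 [89.3 92.6 93.4 94.  94.7]
```

View pics/wrist5.png

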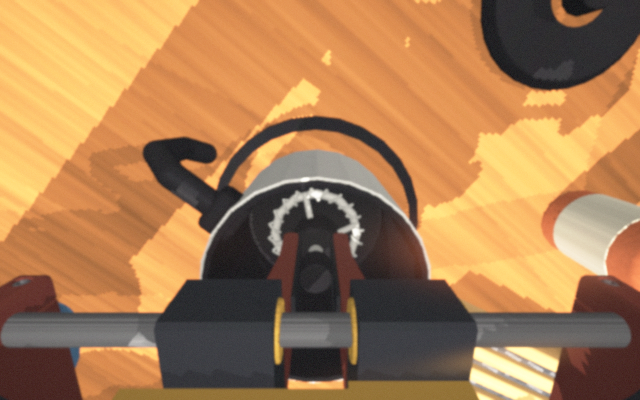

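The whisk's ring sits low in the jug, at (315,225) in the picture. Depth puts it at 31–36 mm, so it is on the floor. I'll relieve the load, let go and retreat.

Request:
play_rows(dp=[[0,0,0.4],[0,0,0.3],[0,0,0]], yaw=[0,0,0])

```text
t: 22.33
ee_pos: [582.4, -56.1, 62.9]
orientation: [-2.962, -1.046, 0.0]
ft_force: [0.3, 0.8, -0.8]
width: 15.1
grasp_force: 30.0
```

Request:
play_rows(dp=[[0,0,0],[0,0,0],[0,0,0],[0,0,0],[0,0,0]], yaw=[0,0,0,0,0], gripper=0.6)

```text
t: 22.75
ee_pos: [582.6, -56.1, 63.1]
orientation: [2.962, 1.046, 0.0]
ft_force: [0.0, -0.3, 0.5]
width: 34.8
grasp_force: 0.0
```

Request:
play_rows(dp=[[0,0,6],[0,0,12],[0,0,20],[0,0,30],[0,0,30],[0,0,30],[-26,-30,10],[0,0,0]], yaw=[0,0,0,0,0,0,0,0])

```text
t: 23.42
ee_pos: [555.7, -88.6, 205.4]
orientation: [2.96, 1.044, 0.005]
ft_force: [-0.0, -0.9, 0.1]
width: 34.9
grasp_force: 0.0
```

Request:
play_rows(dp=[[0,0,0],[0,0,0],[0,0,0]], yaw=[0,0,0])

```text
t: 23.67
ee_pos: [556.6, -85.6, 200.9]
orientation: [-2.962, -1.046, 0.0]
ft_force: [0.0, -0.7, -0.6]
width: 35.2
grasp_force: 0.0
```

```bash
python3 - <<'E'
from h import *
p,T=shot('wrist'); o=ctrl.get_obs();print(o['t'],o['ee_pos'],o['ft_force'],o['width'])
X,ok=cloud(p,T); r=np.hypot(X[...,0]-582.4,X[...,1]+55.9)
for a,b in((0,7),(9,13),(24,31),(34,44),(46,48)):
    m=ok&(r>a)&(r<b)&(X[...,2]<104)&(X[...,2]>20); print(a,b,m.sum(),np.percentile(X[m][:,2],[5,25,50,75,95]).round(1) if m.sum() else '')
k=ok&(r<12)&(abs(X[...,2]-88)<4); print(X[k].mean(0))
im=p['pixels']; u=np.argwhere(k).mean(0).astype(int); print(u)
y,x=max(u[0]-75,0),max(u[1]-100,0); save(p,'jug_end.png',(x,y,x+200,y+150),2)
p2,_=shot('top'); save(p2,'top_end.png')
E
```

```text
23.7167 [556.61102195 -85.54406556 200.68327254] [-0.32937889  0.13258375 -1.16511313] 35.12721540004245
0 7 277 [57.8 86.4 87.5 88.1 88.9]
9 13 275 [45.3 57.  57.7 58.4 59.4]
24 31 741 [31.  32.1 32.9 34.1 36.3]
34 44 102 [83.3 86.9 88.5 92.9 94.8]
46 48 2800 [ 28.2  56.3  83.6  99.2 100.5]
[581.22981192 -56.38920934  87.65589172]
[151 307]
```

View pics/jug_end.png

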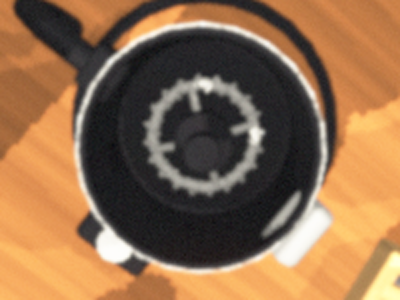

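View pics/top_end.png

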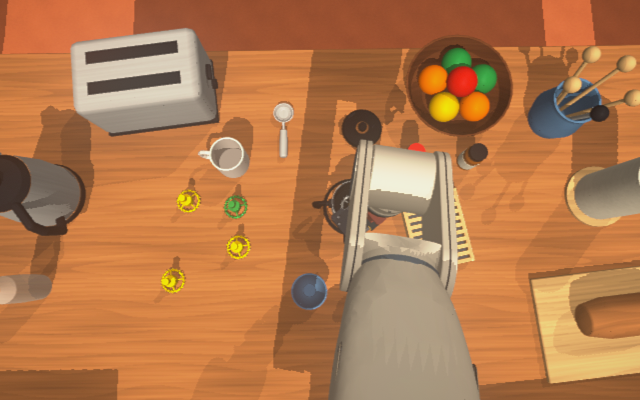

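The whisk sits level and centred in the jug, with its ring round crop (203,135). Its knob top reads the same height as the paddle's did on the same floor. In the top view, the bystanders that the arm does not hide stand as before. I'm handing in.

```bash
python3 -c "
from workcell import ticket
print(ticket.close_job())"
```

```text
the job is handed in; nothing more can be done
None
```

The paddle was in the jug and now stands on the draining tray; the whisk is fitted over the drive bar, home on the jug floor and released, with about 5 N the most I read at the frother, and the job is handed in at about 24 s.

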